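# Snap the long stand rod out of its clips and lay it in the tray

### The arm

A 7-joint arm with a two-finger parallel gripper is mounted at the origin on a cart in front of the work surface, level with it; the furniture and walls round the work are solid. World frame = base frame: x ahead of the robot, y to its left, z up, the work surface at z = 0. Lengths are in m, angles in rad, forces in N, time in s.
With the tool pointing down it reaches from about 0.4 to 0.9 m from the base axis. Payload 5.5 kg.
Tool frame: the origin (TCP) lies at the very end of the fingers, on their centre line; the grasp point (between the pads) lies 19 mm behind it; z points along the fingers, y is the line along which they close (so a half turn about z gives the same grasp; the last joint's range is limited). The gripper opens to 92 mm and grips with 3 to 60 N. Pads are 19 mm wide; open, the fingers measure 130 mm over their backs; the gripper's body (75 mm by 190 mm) begins 47 mm behind the grasp point.
Start: joints at [-0.921, 0.501, -0.427, 1.55, 0.221, 1.138, -0.21], TCP at [0.245, 0.602, 0.227] pointing down, gripper open.
Joint ranges: [-2.88, 2.88], [-0.31, 2.03], [-1.54, 1.56], [0.2, 2.42], [-1.41, 4.55], [0.19, 2.02], [-2.57, 2.57]. Speed limits (rad/s): [2.57, 2.57, 3.14, 3.14, 3.14, 3.14, 3.14].

### API

Orientations are given as a 3x3 rotation matrix whose columns are the frame's x, y, z axes.
In Python, from cell import manip gives the robot as it stands.
- The arm moves only by the shell command python3 drive.py 'ROWS'. ROWS is a JSON list of rows, 1 to 8 of them, each of 7 numbers: a rotation vector rx, ry, rz in rad, then dx, dy, dz in m, then the finger opening in m; each row shifts and turns the commanded pose from where the row before left it, along the tool's axes as they then stand; what a row does not reach is not made up. A row lasts 1/8 s, in which the tool goes at most 0.0625 m and 0.188 rad, less where a joint would pass 70% of its speed; a pose out of reach is approached as far as the arm can. The fingers move at their own pace and stop on an object; the grip force is fixed at half the most. Time passes only in rows, so rows that do not move let the fingers close. It prints the time, the measured TCP pose, the force, the opening and the grip force at its end.
- manip.get_obs(): the state, without advancing time (a new reading comes with each control period).
- manip.snapshot(name): name is "scene" or "top" or "wrist"; returns a dict with "image" (384x512x3 uint8, red, green, blue), "depth" (384x512 float32, m along the optical axis (not along the pixel's ray), 0 where there is no reading), "fx", "fy", "cx", "cy" (pixels), "world_from_camera" (4x4, takes a point from camera to world coordinates). Camera axes: x right, y down, z forward; pixel columns grow to the right and rows downward; lengths in m; the calibration is good to about 2 mm. A picture is of the moment at which its call begins.
- manip.close_job(): hands the job in; it is judged then, once.
The state is a dict: "time_s": time; "joint_pos": joint angles; "dq": joint speeds; "joint_torque": joint torques, N m; "ee_pos": TCP position; "tcp_rot": TCP orientation; "wrist_force": force on the tool from outside, world axes, zero at the start; "wrist_torque": the same for the moment, N m; "finger_gap": finger opening in m; "grasp_force": force on a finger pad.
Only numpy, scipy, OpenCV 4.12 (cv2) and the standard library are available. Lean on these libraries where they do the work, as an engineer would, in place of code of your own. Each camera call takes 0.05 s, during which the arm holds its last target. There are 200 camera calls.

### The job

Two steel stand rods are kept level in sprung clip holders on the bench. Pull the longer one forward, straight out of the open mouths of its two clips, and lay it flat on the floor of the white tray without dropping it from a height. Leave the shorter rod in its clips.

Things in the scene. Friction and masses are not known exactly. Their poses are not given: they have to be found in the camera images.
- long_rod: Round steel rod, 16 mm thick, 220 mm long (last 14 mm at +y: thinner threaded stub), 0.16 kg. Origin: mid-length, on its axis; y along the rod. Held level, 95 mm up, by two clips 110 mm apart. Grip it from above midway between them, one finger before and one behind it: 94 mm of rod is free there, nothing in front or behind. About 5 to 15 N snaps it out within 12 mm; pulled up it stays caught.
- short_rod: Same kind of rod, 16 mm thick but 150 mm long, in an identical holder, left or right of the other. Origin: mid-length, on its axis; y along the rod. It stays where it is. (A tall fixed instrument fills the bench to the left of y = 0.45 m beyond x = 0.5 m: keep the arm clear of it.)
- clip_stand_long: Fixed holder of the long rod: base plate 85 x 150 x 8 mm, two posts 16 mm wide, 107 mm high, at y = -55 and +55 mm, 12 to 25 mm behind the rod's axis, each with a C-shaped sprung steel clip 14 mm wide, reaching 13 mm forward of the axis and 110 mm high. Origin under the base on the worktop; the rod's axis is at x = 0, z = 95 mm, along y. The mouths open to -x (roughly towards the robot).
- tray: Fixed open white tray, outside 280 x 160 x 30 mm (long side along its x), walls and floor 4 mm. Origin under its middle on the worktop; the rod's axis is at z = 12 mm when it lies on the inner floor (272 x 152 mm). The rod lies along the long side, within about 25 degrees; it may roll to a wall.

How it is judged:
On the way:
1. the long rod is out in front of its clips, pulled forward and not drawn out lengthwise (x of long_rod in the frame of clip_stand_long below -0.015 m and y of long_rod in the frame of clip_stand_long between -0.06 and 0.06 m and height (world z) of long_rod above 0.05 m), for 0.03 s.
At the end, for the whole second after the job is handed in: The long rod lies flat (within 4 degrees of level) on the tray's floor inside its walls, its axis less than 18 mm above the worktop, released and at rest; the short rod is within 15 mm of where it was, still in its clips (x of long_rod in the frame of tray between -0.06 and 0.06 m and y of long_rod in the frame of tray between -0.08 and 0.08 m and height (world z) of long_rod below 0.018 m and not (angle between the y axis of long_rod and the z axis of tray, either way round below 1.5 rad) and linear speed of long_rod below 0.05 m/s and distance of short_rod from where it was at the start of the episode below 0.015 m); the robot touches nothing.
It fails at once if the long rod is dropped or thrown (it moves faster than 1.2 m/s) (linear speed of long_rod above 1.2 m/s).
It fails at once if the short rod is pulled out of its clips or shifted by more than 25 mm (distance of short_rod from where it was at the start of the episode above 0.025 m).
It also fails if it takes over 45 s, if anything falls off the work surface, if the arm or the gripper's body presses on something with over 40 N, if the wrist force passes 120 N, or if a joint passes its speed limit or range.

## Working session

There is one attempt and no reset: what is moved stays moved. The work goes in short steps, Python scripts to look and compute and a shell command to move; the robot and the scene stay as the last step left them, time stands still between calls to the robot, and variables do not carry over. Pictures are saved under pics/ and viewed, at most 10 in all, crops included, and the job is handed in when it is done.

```bash
ls; mkdir -p pics
cat > h.py <<'E'
import numpy as np, cv2
from cell import manip
def snap(n,f):
    s=manip.snapshot(n); cv2.imwrite(f'pics/{f}.png',s['image'][:,:,::-1]); np.savez(f'pics/{f}.npz',**s); return s
def pt(s,u,v,d=None):
    d=s['depth'][v,u] if d is None else d
    return (s['world_from_camera']@np.array([(u-s['cx'])/s['fx']*d,(v-s['cy'])/s['fy']*d,d,1]))[:3]
def cloud(s):
    v,u=np.mgrid[:384,:512]; d=s['depth']
    P=np.stack([(u-s['cx'])/s['fx']*d,(v-s['cy'])/s['fy']*d,d,np.ones_like(d)],-1)
    W=(P@s['world_from_camera'].T)[...,:3]; W[d==0]=np.nan; return W
E
python3 - <<'E'
from h import *
a=snap('scene','s1');b=snap('top','t1')
cv2.imwrite('pics/both.png',cv2.resize(np.vstack([a['image'],b['image']])[:,:,::-1],(400,600)))
o=manip.get_obs();print(o['ee_pos'],o['tcp_rot'],o['wrist_force'])
for s in(a,b):print(s['world_from_camera'].round(3),s['fx'])
E
```

```text
cell.py
drive.py
pics
[0.24495233 0.60138433 0.22577251] [[-9.26142631e-01  3.77172669e-01 -7.76940440e-04]
 [ 3.77173452e-01  9.26141259e-01 -1.59879369e-03]
 [ 1.16535315e-04 -1.77375230e-03 -9.99998420e-01]] [-0.13834665  0.84891267 -0.49881219]
[[-0.989 -0.109  0.099  0.416]
 [-0.147  0.715 -0.684  0.667]
 [ 0.004 -0.691 -0.723  0.849]
 [ 0.     0.     0.     1.   ]] 459.18024362519867
[[-0.006 -0.991  0.131  0.413]
 [-1.     0.008  0.016 -0.092]
 [-0.017 -0.131 -0.991  1.118]
 [ 0.     0.     0.     1.   ]] 386.5354931114936
```

View pics/t1.png

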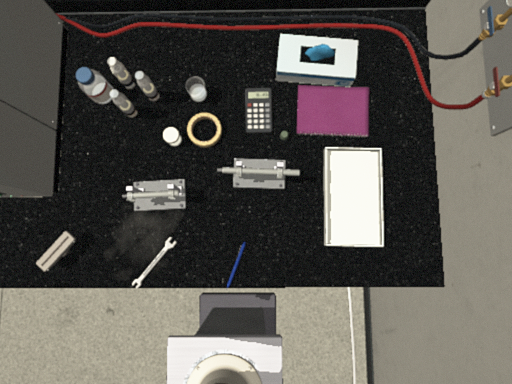

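View pics/s1.png

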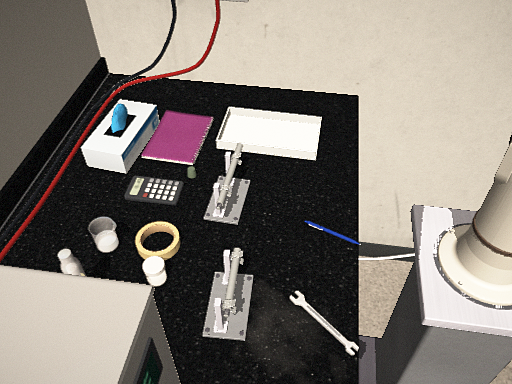

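The top view shows the long rod from about (217,170) to (300,173) in the right-hand stand. The short rod is on the left at about (123-185,193), and the tray spans (323-384,147-247). The scene view agrees. Next I'll enlarge the crops to measure.

Run:
```python
import cv2,numpy as np
t=cv2.imread('pics/t1.png');s=cv2.imread('pics/s1.png')
a=cv2.resize(t[150:200,205:315],None,fx=7,fy=7,interpolation=2)[:, :770]
b=cv2.resize(s[135:235,190:260],None,fx=5,fy=5,interpolation=2)
cv2.imwrite('pics/c1.png',a);
c=np.zeros((500,790,3),np.uint8);c[:,:350]=b; d=cv2.resize(s[100:165,205:330],None,fx=3.5,fy=3.5);c[:d.shape[0],352:352+d.shape[1]]=d
cv2.imwrite('pics/c2.png',c)
from h import *
z=dict(np.load('pics/t1.npz'));W=cloud(z)
m=W[160:185,210:305].reshape(-1,3);print('z at top view rows'); 
for v in range(160,186,2):print(v,W[v,212:306:6,2].round(3))
tr=W[140:255,315:395];k=(tr[...,2]>.02)&(tr[...,2]<.045);p=tr[k][:,:2].astype(np.float32)
r=cv2.minAreaRect(p);print(r,p.min(0),p.max(0))
```

```text
z at top view rows
160 [-0.     0.001 -0.001 -0.007  0.011  0.009  0.008  0.006  0.005  0.012
  0.011  0.009  0.01  -0.001  0.002 -0.004]
162 [-0.001 -0.005 -0.    -0.002  0.108  0.007  0.008  0.008  0.006  0.004
  0.009  0.108  0.008 -0.    -0.003 -0.001]
164 [ 0.002 -0.002  0.002 -0.001  0.108  0.01   0.006  0.013  0.008  0.009
  0.007  0.107  0.009 -0.     0.001  0.002]
166 [ 0.001  0.    -0.002  0.002  0.097  0.051  0.012  0.012  0.008  0.007
  0.01   0.104  0.006 -0.003 -0.001  0.   ]
168 [ 0.     0.101  0.101  0.105  0.105  0.104  0.105  0.101  0.097  0.1
  0.007  0.099  0.014 -0.004  0.001  0.   ]
170 [-0.003  0.098  0.101  0.105  0.108  0.103  0.103  0.102  0.105  0.103
  0.106  0.104  0.099  0.103  0.103  0.002]
172 [ 0.     0.002  0.097  0.096  0.106  0.101  0.102  0.1    0.1    0.102
  0.1    0.103  0.102  0.101  0.102 -0.002]
174 [-0.001  0.005  0.002  0.     0.107  0.004  0.009  0.007  0.012  0.009
  0.011  0.106  0.098  0.098  0.098 -0.   ]
176 [-0.     0.001 -0.002 -0.003  0.008  0.008  0.009  0.006  0.005  0.01
  0.012  0.084  0.01   0.004  0.003 -0.001]
178 [ 0.002  0.003  0.    -0.002  0.009  0.008  0.007  0.007  0.01   0.009
  0.007  0.009  0.007 -0.002 -0.001  0.001]
180 [ 0.     0.003 -0.    -0.005  0.01   0.004  0.01   0.009  0.008  0.007
  0.008  0.008  0.01  -0.     0.     0.001]
182 [-0.     0.001 -0.002  0.002  0.012  0.005  0.007  0.01   0.007  0.008
  0.01   0.008  0.006 -0.001 -0.002  0.006]
184 [-0.002  0.002 -0.001  0.002  0.012  0.012  0.011  0.012  0.009  0.011
  0.009  0.009 -0.004 -0.002  0.002 -0.005]
((0.5397505164146423, -0.3659932613372803), (0.16164232790470123, 0.2801569104194641), 88.38948059082031) [ 0.39758614 -0.44961423] [ 0.68024915 -0.2823349 ]
```

View pics/c1.png

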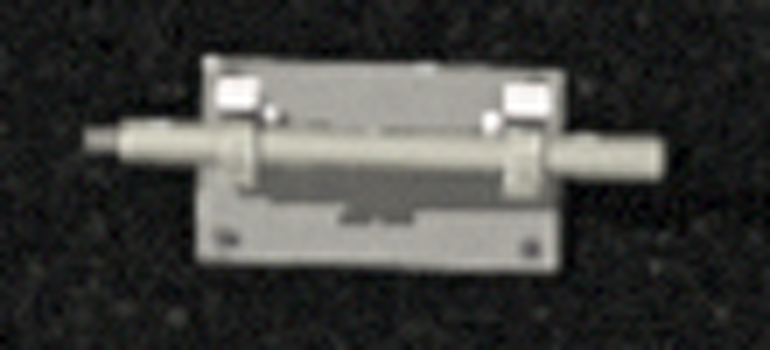

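View pics/c2.png

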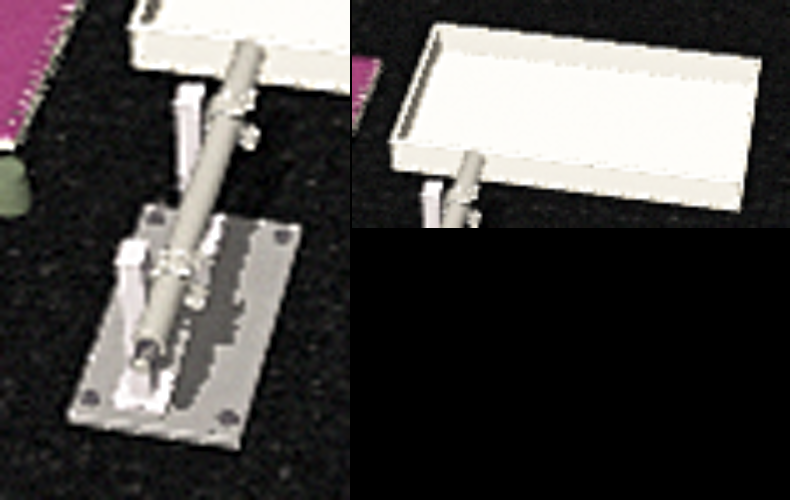

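The top crop has the rod ends at (85,138) and (665,158), the clips at x≈238 and 522, and the posts behind (up = +x). The mouths face down, towards the robot. In the scene crop the ends are at (148,345) and (248,48). I'll triangulate from these.

```bash
python3 - <<'E'
from h import *
T=dict(np.load('pics/t1.npz'));S=dict(np.load('pics/s1.npz'))
def Pm(s):
    K=np.array([[s['fx'],0,s['cx']],[0,s['fy'],s['cy']],[0,0,1.]]);return K@np.linalg.inv(s['world_from_camera'])[:3]
f=lambda x,o,k:(x+.5)/k-.5+o
E=[]
for (a,b),(c,d) in [((85,138),(148,347)),((665,158),(248,48))]:
    t=np.array([f(a,205,7),f(b,150,7)]);s=np.array([f(c,190,5),f(d,135,5)])
    X=cv2.triangulatePoints(Pm(T),Pm(S),t,s).ravel();X=X[:3]/X[3];E.append(X);print(X)
E=np.array(E);d=E[0]-E[1];print('len',np.linalg.norm(d),'mid',E.mean(0),'ang',np.degrees(np.arctan2(-d[0],d[1])))
W=cloud(T)
q=W[150:195,205:315].reshape(-1,3);k=(q[:,2]>.09)&(q[:,2]<.112);q=q[k]
print('cloud ends y',q[:,1].min(),q[:,1].max())
m=(q[:,1]>E[:,1].mean()-.04)&(q[:,1]<E[:,1].mean()+.04);l=np.polyfit(q[m,1],q[m,0],1);print('mid x',np.polyval(l,E[:,1].mean()),'slope deg',np.degrees(np.arctan(l[0])), 'z', np.percentile(q[m,2],[50,95]))
for n,(a,b) in dict(mid=(380,148),c1=(238,155),c2=(522,162)).items():
    w=Pm(T);uu=f(a,205,7);vv=f(b,150,7)
    z=.103;dc=[dd for dd in np.linspace(.9,1.15,500)];P=[pt(T,uu,vv,dd) for dd in dc];print(n,min(P,key=lambda p:abs(p[2]-z)))
# base rect
base=W[150:195,205:315].reshape(-1,3);k=(base[:,2]>.0045)&(base[:,2]<.0115)
print(cv2.minAreaRect(base[k][:,:2].astype(np.float32)))
s=W[170:215,115:195].reshape(-1,3);k=(s[:,2]>.09)&(s[:,2]<.112);print('short',s[k].min(0),s[k].max(0))
o=manip.get_obs();print(o['time_s'],o['joint_pos'])
E
python3 drive.py '[[0,0,0,-0.042,-0.037,0,0.092],[0,0,0,-0.042,-0.037,0,0.092],[0,0,0,-0.042,-0.037,0,0.092],[0,0,0,-0.042,-0.037,0,0.092],[0,0,0,-0.042,-0.037,0,0.092],[0,0,0,-0.042,-0.037,0,0.092],[0,0,0,-0.042,-0.037,0,0.092]]' && python3 drive.py '[[0,0,0,-0.042,-0.037,0,0.092],[0,0,0,-0.042,-0.037,0,0.092],[0,0,0,-0.042,-0.037,0,0.092],[0,0,0,-0.042,-0.037,0,0.092],[0,0,0,-0.042,-0.037,0,0.092],[0,0,0,-0.042,-0.037,0,0.092],[0,0,0,-0.042,-0.037,0,0.092]]' && python3 drive.py '[[0,0,0.17,0,0,0,0.092],[0,0,0.17,0,0,0,0.092],[0,0,0.17,0,0,0,0.092],[0,0,0.17,0,0,0,0.092],[0,0,0.17,0,0,0,0.092],[0,0,0.17,0,0,0,0.092],[0,0,0.187,0,0,0,0.092],[0,0,0,0,0,0,0.092]]'
cat >> h.py <<'E'
def go(p,ang):
    o=manip.get_obs();R=np.array(o['tcp_rot']);a=np.degrees(np.arctan2(R[1,0],R[0,0]))
    print('t',o['time_s'],'pos',np.round(o['ee_pos'],4),'xang',round(a,2),'tilt',R[:2,2].round(4),'j',np.round(o['joint_pos'],2),'gap',round(o['finger_gap'],4),'gf',o['grasp_force'],'F',np.round(o['wrist_force'],1))
    print('tool delta',(R.T@(np.array(p)-o['ee_pos'])).round(4),'rz',np.radians((a-ang+180)%360-180).round(4))
E
python3 - <<'E'
from h import *
go([.5995,-.098,.082],88.7); snap('wrist','w1')
E
```

```text
time_s: 0.98
ee_pos: [0.4202, 0.2493, 0.2266]
tcp_rot: [[-0.926, 0.377, -0.0], [0.377, 0.926, -0.0], [-0.0, -0.0, -1.0]]
wrist_force: [1.0, 0.1, 0.1]
finger_gap: 0.0919
grasp_force: 0.0
time_s: 1.85
ee_pos: [0.5947, -0.101, 0.2263]
tcp_rot: [[-0.926, 0.377, -0.001], [0.377, 0.926, 0.0], [0.001, 0.0, -1.0]]
wrist_force: [0.6, 0.4, 0.3]
finger_gap: 0.0919
grasp_force: 0.0
time_s: 2.85
ee_pos: [0.594, -0.0993, 0.2262]
tcp_rot: [[0.021, 1.0, -0.001], [1.0, -0.021, -0.0], [-0.0, -0.001, -1.0]]
wrist_force: [-0.4, -0.2, 0.3]
finger_gap: 0.092
grasp_force: 0.0
t 2.85 pos [ 0.594  -0.0993  0.2262] xang 88.79 tilt [-0.0009 -0.0001] j [-0.    0.38  0.16  1.69 -0.07  1.07  0.16] gap 0.092 gf 0.0 F [-0.4 -0.2  0.3]
tool delta [0.0015 0.0056 0.1442] rz 0.0016
```

View pics/w1.png

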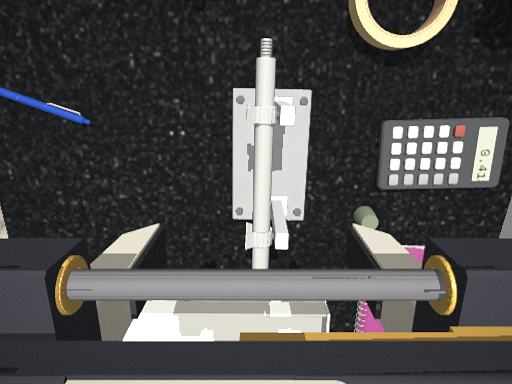

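The wrist view shows the rod axis running from (266,48) to (262,250), with clips at about (262,114) and (258,236). I'll use it to check the rod's position.

Run:
```python
from h import *
s=dict(np.load('pics/w1.npz'));W=cloud(s);C=s['world_from_camera'];print(C.round(3))
def at(u,v,z):
    r=C[:3,:3]@np.array([(u-s['cx'])/s['fx'],(v-s['cy'])/s['fy'],1]);c=C[:3,3];return c+r*(z-c[2])/r[2]
print('stub tip',at(266,38,.097),'clip',at(262,114,.103),at(258,236,.103),'rod',at(265,70,.1),at(262.5,200,.1))
q=W[60:265,235:300].reshape(-1,3);q=q[(q[:,2]>.092)&(q[:,2]<.106)]
h=(q[:,1]>-.14)&(q[:,1]<-.06);print('rod mid cloud x',np.median(q[h,0]),(np.percentile(q[h,0],[2,98])).mean(),'z',np.percentile(q[h,2],[50,95]))
```

```text
[[ 1.    -0.02  -0.006  0.596]
 [-0.021 -0.959 -0.284 -0.023]
 [-0.     0.284 -0.959  0.385]
 [ 0.     0.     0.     1.   ]]
stub tip [0.60502239 0.01315228 0.097     ] clip [ 0.6009165  -0.04445743  0.103     ] [ 0.5956682  -0.15220638  0.103     ] rod [ 0.60386093 -0.01058876  0.1       ] [ 0.60027293 -0.11908223  0.1       ]
rod mid cloud x 0.6001610290737712 0.6001356458053757 z [0.10164249 0.10349954]
```

```bash
python3 drive.py '[[0,0,0.01,0.001,0.006,0.02,0.092],[0,0,0,0,0,0.03,0.092],[0,0,0,0,0,0.03,0.092],[0,0,0,0,0,0.03,0.092],[0,0,0,0,0,0.02,0.092],[0,0,0,0,0,0.014,0.092],[0,0,0,0,0,0,0.092]]' && python3 drive.py '[[0,0,0,0,0,0,0],[0,0,0,0,0,0,0],[0,0,0,0,0,0,0],[0,0,0,0,0,0,0],[0,0,0,0,0,0,0],[0,0,0,0,0,0,0],[0,0,0,0,0,0,0],[0,0,0,0,0,0,0]]'
```

```text
time_s: 3.78
ee_pos: [0.5997, -0.0986, 0.0816]
tcp_rot: [[0.033, 0.999, -0.002], [0.999, -0.033, 0.0], [0.0, -0.002, -1.0]]
wrist_force: [-0.2, 0.2, -0.1]
finger_gap: 0.0919
grasp_force: 0.0
time_s: 4.78
ee_pos: [0.6003, -0.0987, 0.0827]
tcp_rot: [[0.033, 0.999, -0.0], [0.999, -0.033, 0.0], [0.0, -0.0, -1.0]]
wrist_force: [-2.7, -0.6, 1.2]
finger_gap: 0.0165
grasp_force: 2.0
```

```bash
python3 drive.py '[[0,0,0,0,0,0,0],[0,0,0,0,0,0,0],[0,0,0,0,0,0,0]]' && python3 drive.py '[[0,0,0,0,-0.004,0,0],[0,0,0,0,-0.004,0,0],[0,0,0,0,-0.004,0,0],[0,0,0,0,-0.004,0,0],[0,0,0,0,-0.006,0,0],[0,0,0,0,-0.008,0,0],[0,0,0,0,-0.01,0,0],[0,0,0,0,0,0,0]]'
```

```text
time_s: 5.15
ee_pos: [0.5999, -0.0987, 0.0827]
tcp_rot: [[0.033, 0.999, -0.001], [0.999, -0.033, 0.0], [0.0, -0.001, -1.0]]
wrist_force: [-3.3, 0.3, 2.3]
finger_gap: 0.0149
grasp_force: 30.0
time_s: 6.15
ee_pos: [0.5591, -0.0974, 0.0826]
tcp_rot: [[0.033, 0.999, -0.001], [0.999, -0.033, 0.0], [0.0, -0.001, -1.0]]
wrist_force: [-0.5, -0.2, -2.8]
finger_gap: 0.0149
grasp_force: 30.0
```

```bash
python3 drive.py '[[0,0,0,0,-0.02,0,0],[0,0,0,0,-0.02,-0.02,0],[0,0,0,0,0,-0.03,0],[0,0,0,0,0,-0.03,0],[0,0,0,0,0,-0.03,0],[0,0,0,0,0,0,0]]'
python3 - <<'E'
from h import *
go([.54,-.366,.19],0)
snap('top','t2');s=snap('scene','s2');im=np.hstack([cv2.imread('pics/t2.png')[100:300,150:410],cv2.imread('pics/s2.png')[60:260,150:410]])
cv2.imwrite('pics/c3.png',cv2.resize(im,(780,300)))
W=cloud(dict(np.load('pics/t1.npz')))[140:255,315:395].reshape(-1,3)
k=(W[:,2]>.018)&(W[:,2]<.045)
x=W[k];
for lo,hi in((.42,.46),(.52,.56),(.62,.66)):
    r=x[(x[:,0]>lo)&(x[:,0]<hi),1];print(lo,np.percentile(r,[3,97]),np.mean(np.percentile(r,[3,97])))
E
```

```text
time_s: 6.9
ee_pos: [0.5226, -0.0963, 0.1952]
tcp_rot: [[0.033, 0.999, 0.006], [0.999, -0.033, -0.0], [-0.0, 0.006, -1.0]]
wrist_force: [-0.2, 0.4, -2.0]
finger_gap: 0.0152
grasp_force: 30.0
t 6.9 pos [ 0.5226 -0.0963  0.1952] xang 88.11 tilt [ 0.006  -0.0005] j [-0.    0.29  0.16  1.9  -0.06  0.95  0.15] gap 0.0152 gf 29.988660514354706 F [-0.2  0.4 -2. ]
tool delta [-0.2689  0.0262  0.0055] rz 1.5378
0.42 [-0.44201173 -0.28284223] -0.3624269831924342
0.52 [-0.44399402 -0.28594087] -0.3649674454573413
0.62 [-0.44861909 -0.28813693] -0.3683780066360848
```

View pics/c3.png

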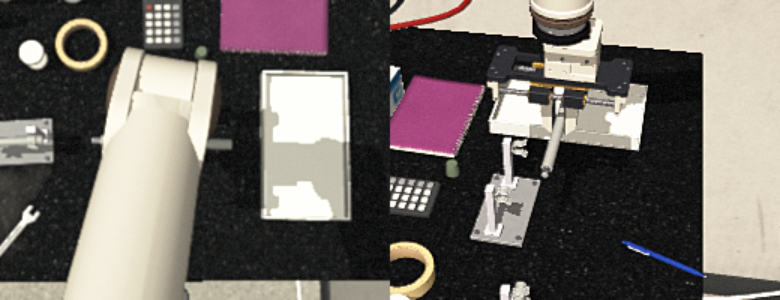

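The rod is out, held and level. I'll carry it over the tray and turn it there.

```bash
python3 drive.py '[[0,0,0,-0.045,0.0044,0,0],[0,0,0,-0.045,0.0044,0,0],[0,0,0,-0.045,0.0044,0,0],[0,0,0,-0.045,0.0044,0,0],[0,0,0,-0.045,0.0044,0,0],[0,0,0,-0.044,0.0044,0,0],[0,0,0,0,0,0,0]]' && python3 drive.py '[[0,0,0.16,0,0,0,0],[0,0,0.16,0,0,0,0],[0,0,0.16,0,0,0,0],[0,0,0.16,0,0,0,0],[0,0,0.16,0,0,0,0]]' && python3 drive.py '[[0,0,0.16,0,0,0,0],[0,0,0.16,0,0,0,0],[0,0,0.16,0,0,0,0],[0,0,0.16,0,0,0,0],[0,0,0.127,0,0,0,0],[0,0,0,0,0,0,0],[0,0,0,0,0,0,0]]'
python3 - <<'E'
from h import *
go([.540,-.3655,.012],-1.7)
snap('scene','s3');snap('wrist','w3');im=np.hstack([cv2.resize(cv2.imread('pics/w3.png'),(400,300)),cv2.resize(cv2.imread('pics/s3.png')[60:260,170:437],(400,300))])
cv2.imwrite('pics/c4.png',im)
E
```

```text
time_s: 7.88
ee_pos: [0.535, -0.3707, 0.1903]
tcp_rot: [[0.04, 0.999, -0.004], [0.999, -0.04, -0.002], [-0.002, -0.004, -1.0]]
wrist_force: [-0.1, 0.3, -1.5]
finger_gap: 0.0153
grasp_force: 30.0
time_s: 8.5
ee_pos: [0.5373, -0.364, 0.1906]
tcp_rot: [[0.743, 0.669, -0.003], [0.669, -0.743, 0.002], [-0.001, -0.003, -1.0]]
wrist_force: [0.6, 0.6, -2.0]
finger_gap: 0.015
grasp_force: 30.0
time_s: 9.38
ee_pos: [0.5377, -0.3649, 0.1917]
tcp_rot: [[1.0, -0.026, -0.001], [-0.026, -1.0, 0.001], [-0.001, -0.001, -1.0]]
wrist_force: [-0.3, -0.0, -2.0]
finger_gap: 0.0154
grasp_force: 30.0
t 9.375 pos [ 0.5377 -0.3649  0.1917] xang -1.5 tilt [-0.0014  0.0009] j [ 0.14  0.56  0.6   1.61 -0.35  1.08 -0.77] gap 0.0154 gf 29.98945266008377 F [-0.3 -0.  -2. ]
tool delta [0.0026 0.0007 0.1797] rz 0.0035
```

View pics/c4.png

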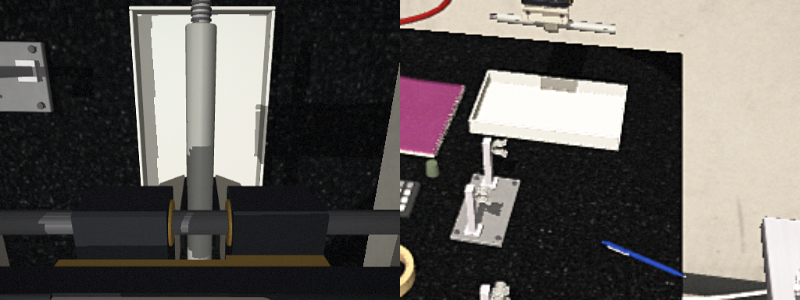

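```bash
python3 drive.py '[[0,0,0,0.0025,0,0.02,0],[0,0,0,0,0,0.03,0],[0,0,0,0,0,0.03,0],[0,0,0,0,0,0.03,0],[0,0,0,0,0,0.03,0],[0,0,0,0,0,0.02,0],[0,0,0,0,0,0,0],[0,0,0,0,0,0,0]]' && python3 drive.py '[[0,0,0,0,0,0.005,0],[0,0,0,0,0,0.005,0],[0,0,0,0,0,0.005,0],[0,0,0,0,0,0.004,0],[0,0,0,0,0,0.003,0],[0,0,0,0,0,0,0],[0,0,0,0,0,0,0]]'
```

```text
time_s: 10.48
ee_pos: [0.5409, -0.3665, 0.0335]
tcp_rot: [[1.0, -0.029, 0.001], [-0.029, -1.0, -0.001], [0.001, 0.001, -1.0]]
wrist_force: [-0.0, -0.4, -1.7]
finger_gap: 0.0149
grasp_force: 30.0
time_s: 11.35
ee_pos: [0.5405, -0.3659, 0.0108]
tcp_rot: [[1.0, -0.029, 0.0], [-0.029, -1.0, -0.0], [0.0, 0.0, -1.0]]
wrist_force: [-0.1, 0.6, -0.8]
finger_gap: 0.0154
grasp_force: 30.0
```

```bash
python3 drive.py '[[0,0,0,0,0,0.002,0],[0,0,0,0,0,0.002,0],[0,0,0,0,0,0,0]]' && python3 drive.py '[[0,0,0,0,0,0,0.022],[0,0,0,0,0,0,0.03],[0,0,0,0,0,0,0.045],[0,0,0,0,0,0,0.045],[0,0,0,0,0,0,0.045],[0,0,0,0,0,0,0.045]]'
```

```text
time_s: 11.72
ee_pos: [0.5403, -0.3657, 0.0065]
tcp_rot: [[1.0, -0.029, -0.0], [-0.029, -1.0, 0.0], [-0.0, -0.0, -1.0]]
wrist_force: [-0.7, 0.5, -1.6]
finger_gap: 0.0153
grasp_force: 30.0
time_s: 12.48
ee_pos: [0.5404, -0.3658, 0.0067]
tcp_rot: [[1.0, -0.029, -0.0], [-0.029, -1.0, 0.0], [-0.0, -0.0, -1.0]]
wrist_force: [-1.3, 0.7, -0.9]
finger_gap: 0.0449
grasp_force: 0.0
```

```bash
python3 drive.py '[[0,0,0,0,0,-0.01,0.045],[0,0,0,0,0,-0.03,0.045],[0,0,0,0,0,-0.04,0.045],[0,0,0,0,0,-0.04,0.045],[0,0,0,0,0,-0.04,0.045],[0,0,0,0,0,0,0.045],[0,0,0,0,0,0,0.045],[0,0,0,0,0,0,0.045]]'
python3 - <<'E'
from h import *
snap('scene','s4');snap('wrist','w4');im=np.hstack([cv2.resize(cv2.imread('pics/w4.png'),(400,300)),cv2.resize(cv2.imread('pics/s4.png')[60:360,130:430],(400,300))])
cv2.imwrite('pics/c5.png',im)
E
```

```text
time_s: 13.48
ee_pos: [0.5397, -0.3651, 0.1654]
tcp_rot: [[1.0, -0.029, -0.002], [-0.029, -1.0, 0.001], [-0.002, -0.001, -1.0]]
wrist_force: [0.6, 0.0, -0.6]
finger_gap: 0.0452
grasp_force: 0.0
```

View pics/c5.png

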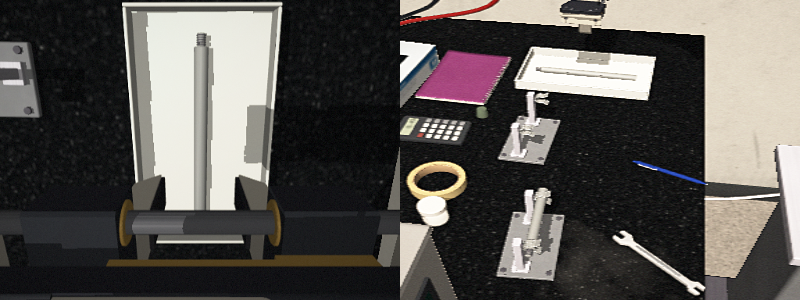

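The rod lies flat in the middle of the tray: in the wrist half it runs along x≈203 with the stub at (203,40), and in the scene half from (537,69) to (635,77). The short rod is still in its clips.

```bash
python3 -c "
from cell import manip
print(manip.close_job())"
```

```text
the job is handed in; nothing more can be done
None
```

I pulled the long rod forward out of its clips and laid it flat near the middle of the tray floor, letting go about 8 mm above it; the short rod is still in its clips, and I handed the job in after about 13.6 s (no verdict came back).

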